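# Put the star knobs away in their drawers

## Task

Put each of the four star-shaped clamping knobs into the small drawer whose lining has the knob's own colour, flat on the drawer's floor with its stud still pointing up. Set each knob down rather than letting it drop, and leave the two straight bar knobs lying where they are.

Things in the scene. Friction and masses are not known exactly. Their poses are not given: they have to be found in the camera images.
- red_star: loose red five-lobed star knob, 64 mm across and 18 mm thick, about 90 g, lying on its flat face with its steel stud pointing up. Stud: on the centre line, 12 mm diameter, from 26 to 62 mm above the underside, above a steel collar of 24 mm diameter from 18 to 26 mm; grip it by the stud. Origin: centre of the underside, z up along the stud.
- yellow_star: loose yellow five-lobed star knob, 64 mm across and 18 mm thick, about 90 g, lying on its flat face with its steel stud pointing up. Stud: on the centre line, 12 mm diameter, from 26 to 62 mm above the underside, above a steel collar of 24 mm diameter from 18 to 26 mm; grip it by the stud. Origin: centre of the underside, z up along the stud.
- blue_star: loose blue five-lobed star knob, 64 mm across and 18 mm thick, about 90 g, lying on its flat face with its steel stud pointing up. Stud: on the centre line, 12 mm diameter, from 26 to 62 mm above the underside, above a steel collar of 24 mm diameter from 18 to 26 mm; grip it by the stud. Origin: centre of the underside, z up along the stud.
- black_star: loose black five-lobed star knob, 64 mm across and 18 mm thick, about 90 g, lying on its flat face with its steel stud pointing up. Stud: on the centre line, 12 mm diameter, from 26 to 62 mm above the underside, above a steel collar of 24 mm diameter from 18 to 26 mm; grip it by the stud. Origin: centre of the underside, z up along the stud.
- red_drawer: small shallow open plywood drawer with a red lining on its floor, fixed to the bench; outside 112 x 112 mm and 22 mm high, walls 6 mm, inside 100 x 100 mm, inner floor 6 mm above the bench. Origin: centre of its underside; x and y along its sides, small wooden pull on its -x side.
- yellow_drawer: small shallow open plywood drawer with a yellow lining on its floor, fixed to the bench; outside 112 x 112 mm and 22 mm high, walls 6 mm, inside 100 x 100 mm, inner floor 6 mm above the bench. Origin: centre of its underside; x and y along its sides, small wooden pull on its -x side.
- blue_drawer: small shallow open plywood drawer with a blue lining on its floor, fixed to the bench; outside 112 x 112 mm and 22 mm high, walls 6 mm, inside 100 x 100 mm, inner floor 6 mm above the bench. Origin: centre of its underside; x and y along its sides, small wooden pull on its -x side.
- black_drawer: small shallow open plywood drawer with a black lining on its floor, fixed to the bench; outside 112 x 112 mm and 22 mm high, walls 6 mm, inside 100 x 100 mm, inner floor 6 mm above the bench. Origin: centre of its underside; x and y along its sides, small wooden pull on its -x side.
- red_bar: loose red straight bar knob, 90 x 22 mm and 18 mm thick, lying on its flat face with the same upright steel stud (top at 62 mm); not a star knob, to be left where it is. Origin: centre of the underside, x along the bar, z up.
- blue_bar: loose blue straight bar knob, 90 x 22 mm and 18 mm thick, lying on its flat face with the same upright steel stud (top at 62 mm); not a star knob, to be left where it is. Origin: centre of the underside, x along the bar, z up.
Mind the look-alikes: they are no part of the job. There is more than one size of the black_star; the job needs the middle-sized.

How it is judged:
By the outcome, as a careful person would: the job done as asked, in the order asked, and still so for the second after the job is handed in, with the robot touching nothing.
It also fails if it takes over 90 s, if anything falls off the work surface, if the arm or the gripper's body presses on something with over 40 N, if the wrist force passes 120 N, or if a joint passes its speed limit or range.

## Robot

A 7-joint arm with a two-finger parallel gripper is mounted at the origin on the work surface. World frame = base frame: x ahead of the robot, y to its left, z up, the work surface at z = 0. Lengths are in m, angles in rad, forces in N, time in s.
With the tool pointing down it reaches from about 0.425 to 0.825 m from the base axis. Payload 3.6 kg.
Tool frame: the origin (TCP) lies where the fingers leave the gripper's body, on its centre line; the fingertips stand 73 mm ahead of it and the grasp point (between the pads) lies 54 mm ahead of it; x points along the fingers, y is the direction in which the jaws open and shut, and the axes are right-handed (so a half turn about x gives the same grasp; the last joint's range is limited). The gripper opens to 85 mm and grips with 20 to 120 N. Pads are 22 mm wide; open, the fingers measure 114 mm over their backs; the gripper's body (76 mm by 85 mm) begins 54 mm behind the grasp point. The pads swing forward as they close: fully open they stand 13 mm farther back than shut.
Start: joints at [-1.276, 0.615, -0.013, 1.423, 0.008, 1.103, -0.04], TCP at [0.205, 0.617, 0.304] pointing down, gripper open.
Joint ranges: [-3.12, 3.12], [-0.3, 2.06], [-1.34, 1.32], [0.26, 2.42], [-1.36, 4.5], [0.01, 1.98], [-2.84, 2.84]. Speed limits (rad/s): [2.79, 2.79, 3.14, 3.14, 3.14, 3.14, 3.14].

## Interface

Orientations are given as a unit quaternion [x, y, z, w].
In Python, from station import arm, snapshot, camera_info, ticket gives the robot as it stands. Calls block until the motion is done:
- arm.movep(position, orientation): joint-space move of the TCP to a pose.
- arm.line_to(position, velocity=0.15, ori=None): straight line of the TCP; ori=None keeps the orientation; velocity is the mean speed in m/s.
- arm.move_j(angles): joint-space move.
- arm.move_gripper(opening, effort=None): opening from 0.0 (shut) to 1.0 (fully open); effort is the grip in N (None keeps the last); returns when the fingers have stopped.
- arm.pause(seconds).
- arm.ik(position, orientation): joint angles nearest the present ones, or None.
- snapshot(name): name is "scene" or "top" or "wrist"; returns the picture (480x640x3 uint8, blue, green, red); there is no depth.
- camera_info(name): a dict with "fx", "fy", "cx", "cy" (pixels), "R" (3x3) and "t" (3): a world point X has camera coordinates R X + t; the wrist camera has in their place "T_tool_cam" (4x4, takes a point from camera to tool coordinates, whose origin is the TCP and whose axes are the tool frame's). Camera axes: x right, y down, z forward; pixel columns grow to the right and rows downward; lengths in m; the calibration is good to about 2 mm. A picture is of the moment at which its call begins: read the wrist's pose just before it. camera_info takes no time and is no camera call.
A pose or a line that the arm cannot do raises arm.MotionError and nothing moves.
- ticket.finish_job(): hands the job in, once; it reports no verdict.
Readings, each from a call of its own:
- arm.read_time(): time.
- arm.read_joint_positions(): joint angles.
- arm.read_dq(): joint speeds.
- arm.read_effort(): joint torques, N m.
- arm.read_tool_pos(): TCP position.
- arm.read_eef_rot(): TCP orientation.
- arm.read_ft_force(): force on the tool from outside, world axes, zero at the start.
- arm.read_wrist_torque(): the same for the moment, N m.
- arm.read_opening(): opening from 0.0 (shut) to 1.0 (fully open).
Only numpy, scipy, OpenCV 4.12 (cv2) and the standard library are available. Lean on these libraries where they do the work, as an engineer would, in place of code of your own. Each camera call takes 0.05 s, during which the arm holds its last target.

## Working session

There is one attempt and no reset: what is moved stays moved. The work goes in short steps, each a Python script; the robot and the scene stay as the last script left them, time stands still between calls to the robot, and variables do not carry over. Pictures are saved under pics/ and viewed, and the job is handed in when it is done.

```bash
ls; mkdir -p pics; python3 - <<'E'
from station import arm, snapshot, camera_info, ticket
import cv2
for n in("scene","top","wrist"):
    cv2.imwrite(f"pics/{n}0.png",snapshot(n)); c=camera_info(n); print(n,c)
print(arm.read_time(),arm.read_tool_pos(),arm.read_eef_rot())
E
```

```text
pics
scene {'fx': 535.7660313579566, 'fy': 535.7660313579566, 'cx': 326.2757937898796, 'cy': 245.61795831121006, 'R': array([[ 0.82272302,  0.5683663 ,  0.00930468],
       [ 0.31790426, -0.44648067, -0.8364161 ],
       [-0.47123636,  0.69109678, -0.54801599]]), 't': array([-0.40752476, -0.12429737,  1.30356272])}
top {'fx': 573.9342197844122, 'fy': 573.9342197844122, 'cx': 312.05937447280235, 'cy': 231.98007993333468, 'R': array([[-0.01181333, -0.99981936, -0.01488915],
       [-0.98397713,  0.01427276, -0.17772255],
       [ 0.17790296,  0.01255109, -0.98396799]]), 't': array([0.00239222, 0.45855225, 1.30332257])}
wrist {'fx': 336.2170520916734, 'fy': 336.2170520916734, 'cx': 316.82919419778955, 'cy': 240.33657884648073, 'T_tool_cam': array([[-1.00024853e-03, -3.21685848e-01,  9.46845930e-01,
        -6.88911822e-02],
       [ 9.99999493e-01, -2.14315905e-04,  9.83587296e-04,
         4.30451274e-04],
       [-1.13481971e-04,  9.46846434e-01,  3.21685899e-01,
        -8.28661656e-02],
       [ 0.00000000e+00,  0.00000000e+00,  0.00000000e+00,
         1.00000000e+00]])}
0.15 [0.20478422 0.6164088  0.30298942] [ 0.11219036  0.69814191 -0.11361506  0.69792751]
```

View pics/top0.png

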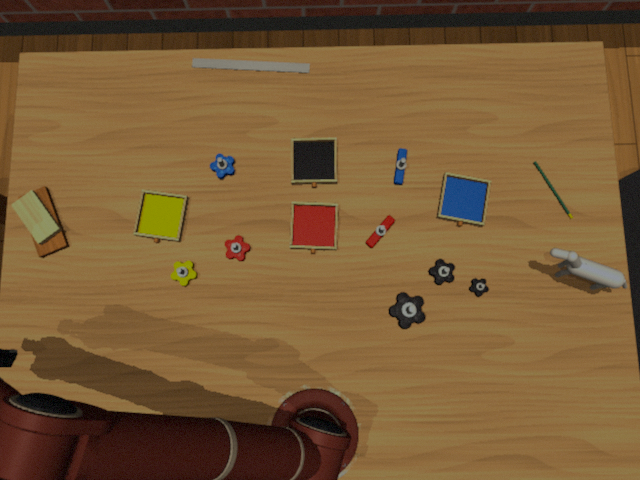

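View pics/scene0.png

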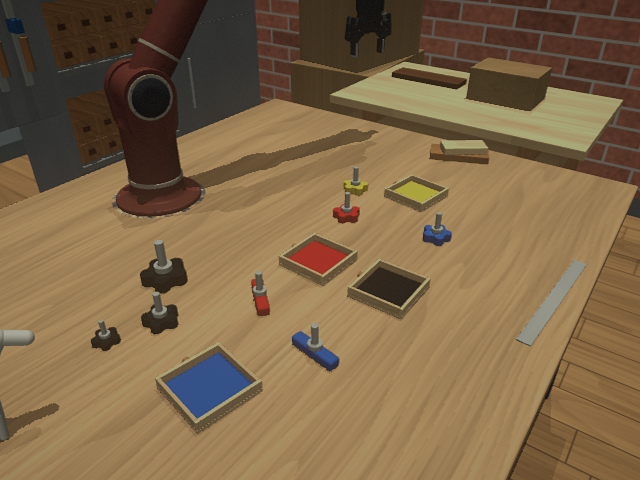

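View pics/wrist0.png

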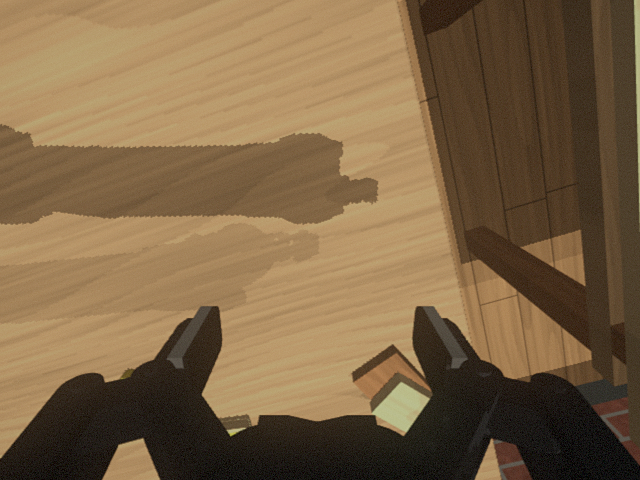

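Top view:
- Drawers: yellow (161,216), red (315,226), black (315,161), blue (464,199).
- Stars: blue (222,165), red (237,248), yellow (184,272).
- Bars: blue (401,166), red (381,231).
- Black star candidates: (407,310) large, (441,272) middle at about 26 px, the same as the coloured stars, and (479,287) small. The middle one fits the 64 mm given.

Next I'll measure these.

```bash
cat > h.py <<'E'
import cv2, numpy as np
from station import camera_info, snapshot
def ray(c,uv,z):
    d=c["R"].T@np.array([(uv[0]-c["cx"])/c["fx"],(uv[1]-c["cy"])/c["fy"],1.]); o=-c["R"].T@c["t"]
    return o+d*(z-o[2])/d[2]
def proj(c,X):
    p=c["R"]@np.asarray(X)+c["t"]; return np.array([c["fx"]*p[0]/p[2]+c["cx"],c["fy"]*p[1]/p[2]+c["cy"]])
def masks(im):
    h=cv2.cvtColor(im,cv2.COLOR_BGR2HSV); H,S,V=cv2.split(h)
    return {"red":((H<6)|(H>174))&(S>170)&(V>90),"yellow":(H>24)&(H<34)&(S>200)&(V>90),
            "blue":(H>100)&(H<125)&(S>150)&(V>60),"black":(V<60)}
def blobs(m,amin,roi):
    m=m.astype(np.uint8)*255
    k=np.zeros_like(m); x0,y0,x1,y1=roi; k[y0:y1,x0:x1]=m[y0:y1,x0:x1]
    cs,_=cv2.findContours(k,cv2.RETR_EXTERNAL,cv2.CHAIN_APPROX_NONE)
    return [c for c in cs if cv2.contourArea(c)>amin]
E
python3 - <<'E'
from h import *
for n,roi in(("top",(100,120,520,335)),("scene",(80,160,460,430))):
    im=cv2.imread(f"pics/{n}0.png"); c=camera_info(n)
    for k,m in masks(im).items():
        for b in blobs(m,60,roi):
            a=cv2.contourArea(b); (u,v),r=cv2.minEnclosingCircle(b); rc=cv2.minAreaRect(b)
            z=0.006 if min(rc[1])>38 else 0.014
            M=cv2.moments(b); P=ray(c,(u,v),z)
            print(n,k,"area",a,"cen",np.round((u,v)),"rect",np.round(rc[1]),"ang",round(rc[2]),"P",np.round(P,4),"rectP",np.round(ray(c,rc[0],z)[:2],4),"diam_mm",round(np.linalg.norm(ray(c,(u+r,v),z)-ray(c,(u-r,v),z))*1000),"reach",round(np.hypot(*P[:2]),3))
im=cv2.imread("pics/top0.png")
cv2.imwrite("pics/crop.png",cv2.resize(im[225:345,370:510],None,fx=5,fy=5,interpolation=cv2.INTER_CUBIC))
E
```

```text
top red area 362.5 cen [236. 248.] rect [24. 23.] ang 45 P [0.4272 0.1777 0.014 ] rectP [0.4267 0.179 ] diam_mm 61 reach 0.463
top red area 99.5 cen [373. 240.] rect [ 8. 15.] ang 41 P [ 0.4431 -0.1482  0.014 ] rectP [ 0.4432 -0.1479] diam_mm 37 reach 0.467
top red area 79.5 cen [387. 222.] rect [ 8. 12.] ang 40 P [ 0.4841 -0.1839  0.014 ] rectP [ 0.4852 -0.1847] diam_mm 32 reach 0.518
top red area 1531.5 cen [313. 225.] rect [41. 39.] ang 3 P [ 0.4819 -0.0068  0.006 ] rectP [ 0.4814 -0.0068] diam_mm 135 reach 0.482
top yellow area 386.0 cen [183. 272.] rect [24. 25.] ang 45 P [0.3714 0.3033 0.014 ] rectP [0.3733 0.3042] diam_mm 62 reach 0.479
top yellow area 1468.0 cen [160. 214.] rect [39. 40.] ang 9 P [0.5134 0.3655 0.006 ] rectP [0.5125 0.365 ] diam_mm 134 reach 0.63
top blue area 1448.5 cen [464. 198.] rect [40. 38.] ang 9 P [ 0.5419 -0.3707  0.006 ] rectP [ 0.5415 -0.3716] diam_mm 131 reach 0.657
top blue area 96.0 cen [398. 176.] rect [ 8. 14.] ang 7 P [ 0.5985 -0.2148  0.014 ] rectP [ 0.5979 -0.2147] diam_mm 36 reach 0.636
top blue area 196.0 cen [222. 165.] rect [23. 23.] an
[... 1530 characters left out ...]
diam_mm 64 reach 0.483
scene black area 1247.0 cen [389. 286.] rect [56. 29.] ang 22 P [ 0.643 -0.011  0.014] rectP [ 0.6433 -0.0121] diam_mm 115 reach 0.643
scene black area 841.5 cen [163. 275.] rect [34. 45.] ang 79 P [ 0.2818 -0.2289  0.014 ] rectP [ 0.2802 -0.2288] diam_mm 87 reach 0.363
scene black area 461.0 cen [158. 188.] rect [21. 59.] ang 81 P [-0.0065  0.0076  0.014 ] rectP [ 0.0086 -0.004 ] diam_mm 143 reach 0.01
scene black area 1084.0 cen [153. 166.] rect [24. 54.] ang 90 P [-0.112  0.08   0.014] rectP [-0.0858  0.0578] diam_mm 145 reach 0.138
scene black area 255.0 cen [100. 168.] rect [15. 39.] ang 90 P [-0.2195 -0.005   0.014 ] rectP [-0.2195 -0.005 ] diam_mm 108 reach 0.22
```

View pics/crop.png

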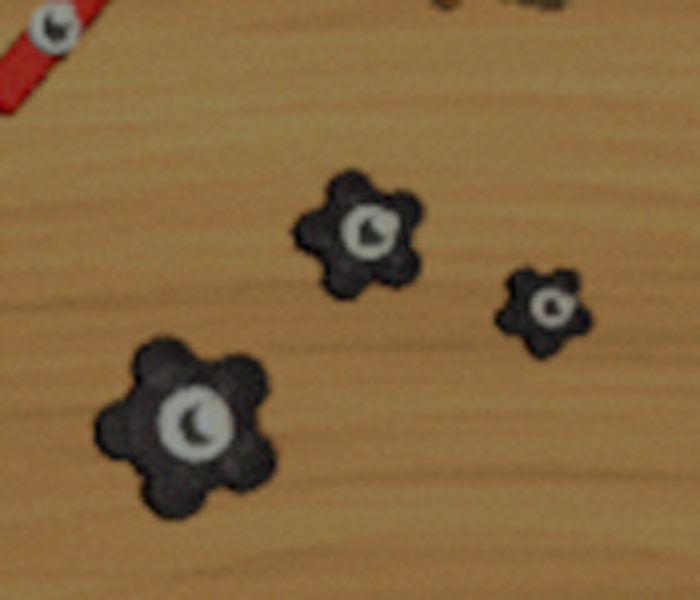

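In the enlarged crop, the middle-sized black star at top-view (441,272) is the target. It measures 63 mm across, against 87 mm and 44 mm for the other two. All stars are within reach and measure 61–63 mm. Before grasping the red one I'll check with a wrist picture.

```bash
cat >> h.py <<'E'
from station import arm
from scipy.spatial.transform import Rotation as Ro
STAR={"red":(.4272,.177),"yellow":(.3724,.3035),"blue":(.632,.213),"black":(.366,-.309)}
DRW={"red":(.482,-.008),"yellow":(.513,.365),"blue":(.539,-.3685),"black":(.643,-.010)}
Q0=Ro.from_quat([0.5**.5*0.16,0.698,-0.1136,0.698])
def down(xy):  # tool x down, jaws turned with the azimuth like the start pose
    az=np.arctan2(xy[1],xy[0])
    x=np.array([0,0,-1.]); z=SZ*np.array([np.cos(az),np.sin(az),0]); y=np.cross(z,x)
    return Ro.from_matrix(np.c_[x,y,z]).as_quat()
_R=Ro.from_quat([0.11219036,0.69814191,-0.11361506,0.69792751]).as_matrix()
SZ=np.sign(_R[:2,2]@np.array([0.205,0.617]))
def wristcam():
    c=camera_info("wrist"); T=np.eye(4); T[:3,:3]=Ro.from_quat(arm.read_eef_rot()).as_matrix(); T[:3,3]=arm.read_tool_pos()
    W=np.linalg.inv(T@c["T_tool_cam"]); c["R"]=W[:3,:3]; c["t"]=W[:3,3]; return c
E
python3 - <<'E'
from h import *
print("start axes",np.round(_R,2).tolist(),"SZ",SZ)
s=STAR["red"]; t=arm.read_time()
arm.movep([*s,.24],down(s)); arm.move_gripper(.5,40)
print(arm.read_time()-t,arm.read_tool_pos(),arm.read_joint_positions())
c=wristcam(); im=snapshot("wrist"); cv2.imwrite("pics/w1.png",im)
print("pred tip",proj(c,[*s,.062]),"pred base",proj(c,[*s,.018]))
E
```

```text
Traceback (most recent call last):
NameError: name '_R' is not defined
```

```bash
sed -i '/^Q0/d' h.py; python3 - <<'E'
from h import *
import h
print("start axes",np.round(h._R,2).tolist(),"SZ",SZ)
s=STAR["red"]; t=arm.read_time()
arm.movep([*s,.24],down(s)); arm.move_gripper(.5,40)
print(arm.read_time()-t,arm.read_tool_pos(),arm.read_joint_positions())
c=wristcam(); im=snapshot("wrist"); cv2.imwrite("pics/w1.png",im)
print("pred tip",proj(c,[*s,.062]),"pred base",proj(c,[*s,.018]))
E
```

```text
start axes [[-0.0, 0.32, 0.95], [-0.0, 0.95, -0.32], [-1.0, -0.0, 0.0]] SZ 1.0
2.3000000000000003 [0.42718994 0.17710661 0.23999523] [-0.35323867  0.4195344  -0.12033298  2.02453032  0.07580897  0.70161222
  1.44259263]
pred tip [316.01620296 238.49149962] pred base [316.09774695 222.9572391 ]
```

View pics/w1.png

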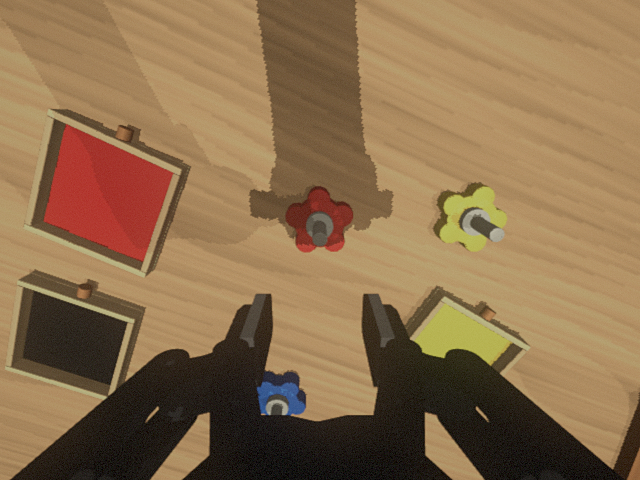

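The wrist view shows the red stud tip at (319,240). I predicted (316,238), so it agrees to about 2 mm. Going on to pick and place the red star.

```bash
cat >> h.py <<'E'
def pick(k,hover=True):
    s=STAR[k]; t=arm.read_time()
    if hover:
        arm.line_to([*s,.22],.35,down(s))
    arm.line_to([*s,.102],.12); arm.move_gripper(0.0,40)
    print(k,"opening",round(arm.read_opening(),3),"F",np.round(arm.read_ft_force(),1))
    arm.line_to([*s,.225],.15)
    print("lifted opening",round(arm.read_opening(),3),"F",np.round(arm.read_ft_force(),1),"dt",round(arm.read_time()-t,2),"t",arm.read_time())
def place(k):
    d=DRW[k]; t=arm.read_time()
    arm.line_to([*d,.225],.3,down(d)); arm.line_to([*d,.112],.12)
    arm.pause(.2); f0=arm.read_ft_force()[2]; z=.112
    while z>.1055:
        z-=.001; arm.line_to([*d,z],.01); f=arm.read_ft_force()[2]-f0
        if f>2.5: break
    print(k,"contact z",round(z,4),"tcp",np.round(arm.read_tool_pos(),4),"dF",round(f,1))
    arm.move_gripper(.5,40); arm.pause(.1); arm.line_to([*d,.225],.15)
    print("dt",round(arm.read_time()-t,2),"t",arm.read_time())
E
python3 - <<'E'
from h import *
pick("red",False); cv2.imwrite("pics/s1.png",snapshot("scene"))
E
```

```text
red opening 0.126 F [-1.3  0.   4.8]
lifted opening 0.124 F [-0.3 -0.3 -1.2] dt 2.65 t 5.15
```

View pics/s1.png

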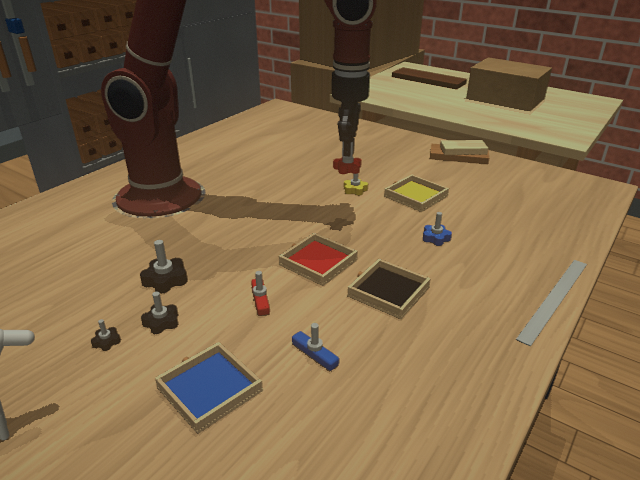

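The scene picture shows the red star lifted upright at (347,165), at opening 0.124, which fits the 12 mm stud. Placing it now.

```bash
python3 - <<'E'
from h import *
place("red"); c=wristcam(); cv2.imwrite("pics/w2.png",snapshot("wrist")); print(proj(c,[*DRW["red"],.068]))
E
```

```text
red contact z 0.108 tcp [ 0.482  -0.008   0.1086] dF 5.7
dt 4.52 t 9.725
[315.9109717  249.58975305]
```

View pics/w2.png

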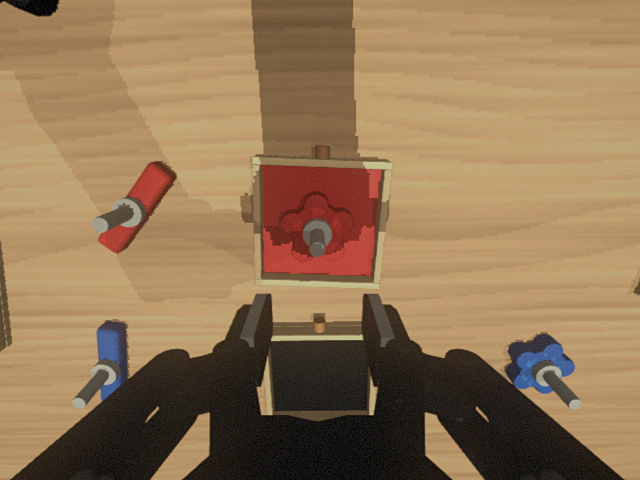

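The wrist picture shows the red star flat and centred in its drawer with its stud at (317,245). Contact came at the expected 6 mm floor. The other three follow the same way, and I'll stop if a grip fails.

```bash
python3 - <<'E'
from h import *
for k in("yellow","blue","black"):
    pick(k)
    o=arm.read_opening()
    if not .09<o<.17: print("BAD GRIP",k); break
    place(k); cv2.imwrite(f"pics/w_{k}.png",snapshot("wrist"))
arm.line_to([.5,.0,.30] if k!="black" else [.52,-.18,.30],.3)
d=(.3,.45); arm.movep([*d,.32],down(d))
cv2.imwrite("pics/top2.png",snapshot("top")); cv2.imwrite("pics/scene2.png",snapshot("scene")); print(arm.read_time())
E
python3 -c "
import cv2,numpy as np
a=[cv2.resize(cv2.imread(f'pics/w_{k}.png'),(266,200)) for k in('yellow','blue','black')]
t=cv2.imread('pics/top2.png')[110:350,100:520]
t=cv2.resize(t,(700,400)); o=np.zeros((600,800,3),np.uint8); o[:200,:798]=np.hstack(a); o[200:,:700]=t; cv2.imwrite('pics/m.png',o)"
```

```text
yellow opening 0.126 F [-0.5  0.7  4.9]
lifted opening 0.129 F [ 0.6 -0.8 -1.4] dt 3.57 t 13.35
yellow contact z 0.108 tcp [0.5131 0.3651 0.1086] dF 4.6
dt 4.39 t 17.7417
blue opening 0.126 F [-0.6  0.   3.2]
lifted opening 0.126 F [ 0.  -0.1 -2.3] dt 3.18 t 20.975
blue contact z 0.108 tcp [ 0.539  -0.3685  0.1088] dF 6.5
dt 5.85 t 26.825
black opening 0.122 F [ 0.  -0.4  3.9]
lifted opening 0.13 F [ 0.9  0.9 -1. ] dt 3.16 t 30.0333
black contact z 0.108 tcp [ 0.6431 -0.0101  0.1086] dF 4.8
dt 5.24 t 35.275
38.6917
```

View pics/m.png

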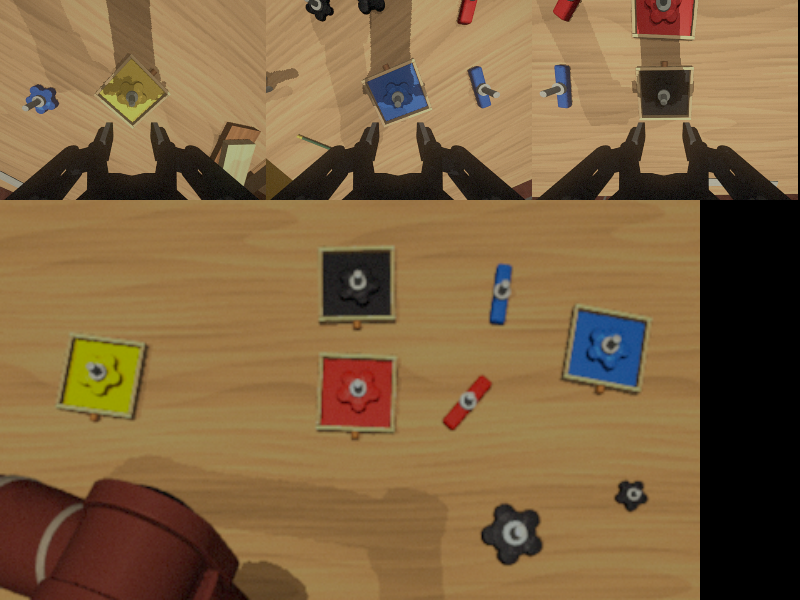

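View pics/scene2.png

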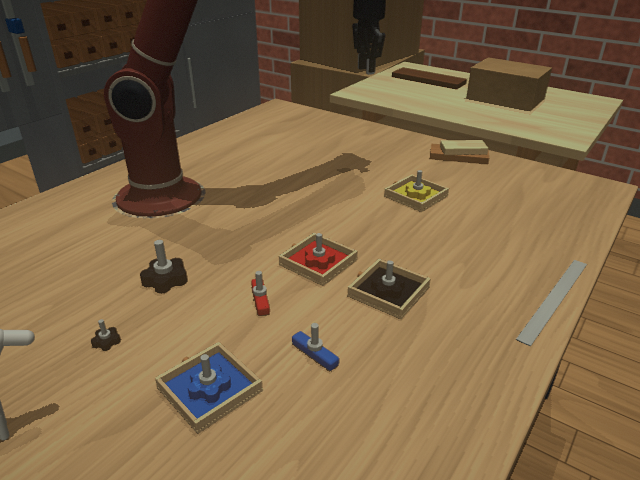

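All four stars sit flat with their studs up in the matching drawers. In the scene view they are at red (319,255), yellow (418,190), blue (207,382) and black (389,285). The bars and the other two black stars look unmoved, and the arm is clear.

```bash
python3 - <<'E'
from station import arm,ticket
import cv2,numpy as np
a,b=[cv2.imread(f"pics/{n}.png").astype(int) for n in("scene0","scene2")]
for n,(x,y) in dict(redbar=(260,293),bluebar=(316,346),big=(163,268),small=(105,336)).items():
    print(n,np.abs(a-b)[y-25:y+25,x-25:x+25].mean().round(2))
print(ticket.finish_job())
E
```

```text
redbar 1.1
bluebar 1.07
big 1.68
small 1.03
the job is handed in; nothing more can be done
None
```

I put all four star knobs in the drawers of their own colour, in the order red, yellow, blue, black, and handed the job in at about 39 s of the 90 s allowed. I gripped each by its stud and lowered it until it touched the drawer floor before letting go. For black I took the 63 mm star, not the 87 mm or 44 mm one.

- **Placing:** Contact came within 1 mm of the expected floor height each time, at about 5–6.5 N. The last top and scene pictures show all four flat, stud up and well inside their drawers.
- **Left alone:** Before-and-after pictures show no visible change around the two bar knobs or the other two black stars.
- **Forces:** Closing on each stud gave a small upward reading of 3–5 N on the tool, well under the limits.

No check failed or disagreed. I judged flatness by eye from the pictures and did not measure it.

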